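# Ease a mower engine just over compression and close its choke for the winter

## Robot

A 6-joint arm with a two-finger parallel gripper is mounted at the origin on the work surface. World frame = base frame: x ahead of the robot, y to its left, z up, the work surface at z = 0. Lengths are in mm, angles in rad, forces in N, time in s.
With the tool pointing down it reaches from about 275 to 750 mm from the base axis. Payload 10.2 kg.
Tool frame: the origin (TCP) lies at the very end of the fingers, on their centre line; the grasp point (between the pads) lies 19 mm behind it (ctrl.grip_depth is the distance from the TCP to the grasp point, in mm); z points along the fingers, x is the direction in which the jaws open and shut, and the axes are right-handed (so a half turn about z gives the same grasp; the last joint's range is limited). The gripper opens to 85 mm and grips with 20 to 120 N. Pads are 22 mm wide; open, the fingers measure 114 mm over their backs; the gripper's body (76 mm by 85 mm) begins 54 mm behind the grasp point. The pads swing forward as they close: fully open they stand 13 mm farther back than shut.
Start: joints at [-1.461, 0.313, 1.498, -0, 1.331, -0.223], TCP at [171.5, -496.205, 231.294] pointing down, gripper open.
Joint ranges: [-2.94, 2.94], [-0.97, 2.17], [0.19, 2.56], [-1.23, 4.37], [0.02, 3.11], [-2.88, 2.88]. Speed limits (rad/s): [2.39, 2.39, 3.01, 3.14, 3.14, 3.14].

## Interface

Orientations are given as a unit quaternion [w, x, y, z].
In Python, from rig import ctrl gives the robot as it stands.
- The arm moves only by the tool play_rows, never from a script. Its argument "motion" is a list of rows, each a list of 2 entries, a list of its own where there are three numbers: the shift along the tool's x, y, z in mm, then the turn, a rotation vector about the tool's x, y, z in degrees. A call has 1 to 20 rows; each row shifts and turns the commanded pose from where the row before left it, along the tool's axes as they then stand; what a row does not reach is not made up. A row lasts 1/12 s, in which the tool goes at most 41.7 mm and 7.16 degrees, less where a joint would pass 70% of its speed; a pose out of reach is approached as far as the arm can. A call with a gripper value outside its range is refused whole. "fingers" is the finger opening in mm, from 0 to 85.4, set as the call begins (left out, the last holds). The fingers move at their own pace and stop on an object; "squeeze" is the grip in N (left out, the last holds). Time passes only in rows, so rows that do not move let the fingers close. It gives the time, the measured TCP pose, the force and the opening at its end, in the units of the state.
- ctrl.sense(): the state, without advancing time (a new reading comes with each control period).
- ctrl.capture(name): name is "scene" or "top"; returns the picture (400x640x3 uint8, red, green, blue); there is no depth.
- ctrl.get_calibration(name): a dict with "K" (3x3 intrinsics, pixels), "R" (3x3) and "t" (3): a world point X has camera coordinates R X + t. Camera axes: x right, y down, z forward; pixel columns grow to the right and rows downward; lengths in mm; the calibration is good to about 2 mm. A picture is of the moment at which its call begins. get_calibration takes no time and is no camera call.
- ctrl.finish_job(): hands the job in, once; it reports no verdict.
Trained networks look in the newest picture that a camera, given by its name, has taken for a name from the list of things; names that differ only in an ending like _2 or _b are one class to them, and where a whole thing is asked for, a point or a joint stands for the part that bears it (a point fixed in the world has none). Each returns a list of dicts, best first, with "p" (0 to 1); they miss things now and then, are a little off and sometimes report something else, mostly with a low value. They report only what shows in the picture. A call takes as long as a camera call.
- ctrl.spot_in(camera, name): "position" ([column, row] as shares, 0 to 1, of the picture: columns of its width, rows of its height, amid what is visible of it).
The state is a dict: "time_s": time; "joints": joint angles; "dq": joint speeds; "tau": joint torques, N m; "eef_pos": TCP position; "ee_rot": TCP orientation; "force": force on the tool from outside, world axes, zero at the start; "wrist_torque": the same for the moment, N m; "grip_width": opening from 0.0 (shut) to 1.0 (fully open).
Only numpy, scipy, OpenCV 4.12 (cv2) and the standard library are available. Lean on these libraries where they do the work, as an engineer would, in place of code of your own. Each camera call takes 0.05 s, during which the arm holds its last target. There are 200 camera calls.

## Task

Lay the lawnmower engine up for the winter: push gently on one of the flywheel's blades, which are brittle and would not stand a gripper's squeeze, and ease the wheel round clockwise, seen from above, until you have felt the compression peak and the resistance has just died away. Leave it balanced right there, without letting it kick back or run on. Also swing the choke lever on the carburettor clockwise, seen from above, to its closed stop, so that the damp stays out, and leave the things lying around where they are.

Things in the scene. Friction and masses are not known exactly. Their poses are not given: they have to be found in the camera images.
- engine: Lawnmower engine, blower housing off, fixed on a plywood stand 300 x 280 mm. Origin on the shelf under the vertical crankshaft; x along the cylinder, away from the robot give or take the yaw; z up. Carburettor on the -y side, silencer on +y. Nothing on it but the flywheel is higher than 195 mm above the shelf
- hub (a point): On the flywheel's vertical axis, at its flat upper face 188 mm above the shelf; axes as the engine's. Cast disc 176 mm in diameter, 1.8 kg. On the face stand eight blades and, in the middle, a starter cup of radius 34 mm, 17 mm high, with a nut reaching 34 mm above the face
- blade (a point): Middle of one of the eight equal, straight, radial blades, 45 degrees apart: 6 mm thick, from 48 to 86 mm off the axis, top edge 25 mm above the face; this point is 67 mm off the axis and 12 mm above the face. Its x axis points outward along the blade. A blade may snap above 25 N, a gripper's squeeze included, so do not pinch it
- flywheel (a joint): Turn of the flywheel in rad, growing clockwise seen from above; turns freely all round. At 0 the blade of blade points along the engine's x. The top of compression is hidden and differs between engines: between 2.35 and 3.45. Let go, the wheel rests only within 0.1 rad of the top; elsewhere from 2 rad before to 2 rad after it, it springs away
- choke (a joint): Swing of the choke lever in rad, growing clockwise seen from above: 0 open (lever along the engine's -y axis), 1.3 closed at its stop (74 degrees on, lever towards the engine's -x side). It stays where it is left; about 2 N at the tab moves it. It bends above 25 N
- choke_pivot (a point): On the vertical spindle of the choke lever, at the lever's underside, 156 mm above the shelf; axes as the engine's
- choke_tab (a point): Centre of the upright black plastic tab on the choke lever, 36 mm from the spindle, 172 mm above the shelf; its -y axis points from the spindle out along the lever. Tab 26 mm long along the lever, 10 mm thick, from 159 to 185 mm above the shelf; push on its flat side. The lever's arm is 3 mm thick and the carburettor below is no higher than 156 mm
- crankcase (a point): Point on the flywheel's axis inside the crankcase, 117 mm above the shelf. What a hand feels, pushing a blade 69 mm off the axis: about 2 N of friction at first, then compression climbs to a peak of about 15 N some 0.9 rad before the top, falls to 2 N at the top itself and to nothing 0.1 rad past it, where the wheel begins to run on
- dustpan: Grey plastic dustpan, 200 x 230 mm with a handle, up to 62 mm high, bystander; origin under the middle of the pan
- sweep_brush: Hand brush lying on its bristles, 290 mm long, 69 mm high, bystander; origin on the shelf under the start of the handle
- squeegee: Window squeegee lying flat, blade 260 mm wide, handle 160 mm, 26 mm high, bystander; origin under the middle of the blade holder
- glass_jar: Closed glass jar with a steel lid, 84 mm in diameter, 130 mm high, bystander; origin under its middle

How it is judged (in metres and radians):
At the end, for the whole second after the job is handed in: the flywheel, let go, rests by itself on the top of compression (its value between 2.2 and 3.6 rad, where it can rest nowhere else, and turning slower than 0.03 rad/s), and the choke lever is closed to within 0.1 rad of its stop (value of joint flywheel between 2.2 and 3.6 rad and velocity of joint flywheel between -0.03 and 0.03 rad/s and value of joint choke above 1.2 rad); the robot touches nothing.
It fails at once if a flywheel blade is pushed or squeezed with more than 25 N (contact force between the fingers and flywheel above 25 N).
It fails at once if the choke lever is pushed or squeezed with more than 25 N (contact force between the fingers and choke above 25 N).
It fails at once if the flywheel kicks back or runs on (faster than 4 rad/s) (velocity of joint flywheel above 4 rad/s or velocity of joint flywheel below -4 rad/s).
It fails at once if the dustpan, brush, squeegee or jar is moved by more than 30 mm (distance of any of dustpan, sweep_brush, squeegee, glass_jar from where it was at the start of the episode above 0.03 m).
It also fails if it takes over 72 s, if anything falls off the work surface, if the arm or the gripper's body presses on something with over 40 N, if the wrist force passes 120 N, or if a joint passes its speed limit or range.

## Working session

There is one attempt and no reset: what is moved stays moved. The work goes in short steps, Python scripts to look and compute and a tool call to move; the robot and the scene stay as the last step left them, time stands still between calls to the robot, and variables do not carry over. Pictures are saved under pics/ and viewed, about 8 in all and at most 12, crops included, and the job is handed in when it is done.

Besides the shell and the picture viewer there is one more tool, called after ">>>" in YAML: its name, and indented under it one key for each argument. play_rows: Moves the arm, as the interface text tells. Its arguments: {"type":"object","properties":{"motion":{"type":"array"},"fingers":{"type":"number"},"squeeze":{"type":"number"}},"required":["motion"]}

```bash
mkdir -p pics; ls
python3 - <<'E'
from rig import ctrl
import cv2,numpy as np
print(ctrl.sense())
for c in("scene","top"):
    im=ctrl.capture(c); cv2.imwrite(f"pics/a_{c}.png",im[:,:,::-1])
    k=ctrl.get_calibration(c); print(c,k)
    for n in("hub","blade","choke_pivot","choke_tab","engine","glass_jar","dustpan","sweep_brush","squeegee"):
        print(n,[(round(d["p"],2),round(d["position"][0]*640),round(d["position"][1]*400)) for d in ctrl.spot_in(c,n)][:4])
E
```

```text
pics
{'time_s': 0.0, 'joints': array([-1.46140416e+00,  3.13435708e-01,  1.49842726e+00, -2.88134712e-05,
        1.33101819e+00, -2.23425708e-01]), 'dq': array([ 1.56831300e-03,  6.46794644e-05,  7.19896676e-05,  1.05838098e-03,
       -1.56432480e-03, -4.83453375e-04]), 'tau': array([ 3.14446675e-05, -4.12265611e+01, -2.59740686e+01, -1.85503100e-04,
        4.10333494e-03, -2.87131577e-06]), 'eef_pos': array([ 171.46120969, -495.93684372,  230.74609206]), 'ee_rot': array([-4.71462250e-04,  8.14467158e-01, -5.80209301e-01, -4.39297710e-04]), 'force': array([ 0.07315689, -0.40768239,  0.64305529]), 'wrist_torque': array([-2.79369397e-02,  1.43002782e-02,  2.11635550e-05]), 'grip_width': 1.0028865520105747}
scene {'K': array([[376.63704578,   0.        , 315.51544415],
       [  0.        , 376.63704578, 199.68361413],
       [  0.        ,   0.        ,   1.        ]]), 'R': array([[-0.64567447,  0.76357162, -0.00792864],
       [ 0.49837432,  0.41351199, -0.76199139],
       [-0.57855641, -0.49594981, -0.64753862]]), 't': array([ 328.77518214, -121.34588167, 1423.47444188])}
hub [(
[... 274 characters left out ...]
e []
top {'K': array([[432.90036693,   0.        , 324.06280897],
       [  0.        , 432.90036693, 198.3081111 ],
       [  0.        ,   0.        ,   1.        ]]), 'R': array([[ 0.02393588, -0.99955536, -0.01778074],
       [-0.99466851, -0.02202676, -0.10074412],
       [ 0.10030767,  0.02009734, -0.99475347]]), 't': array([  10.97643687,  483.68321147, 1503.16959126])}
hub [(0.86, 316, 173)]
blade [(0.85, 319, 183), (0.36, 371, 164), (0.36, 185, 169)]
choke_pivot [(0.63, 316, 177), (0.33, 318, 178)]
choke_tab [(0.63, 372, 165)]
engine [(0.87, 321, 177)]
glass_jar [(0.75, 222, 235)]
dustpan [(0.59, 468, 236)]
sweep_brush [(0.79, 183, 171), (0.61, 322, 178)]
squeegee [(0.89, 439, 165)]
```

Run:
```python
import cv2,numpy as np
a=cv2.imread("pics/a_top.png");s=cv2.imread("pics/a_scene.png")
cv2.imwrite("pics/b.png",cv2.resize(a[120:240,240:400],None,fx=5,fy=5,interpolation=cv2.INTER_CUBIC))
cv2.imwrite("pics/c.png",cv2.resize(s[140:300,220:430],None,fx=3.7,fy=3.7,interpolation=cv2.INTER_CUBIC))
```

```text
(no output)
```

View pics/a_top.png

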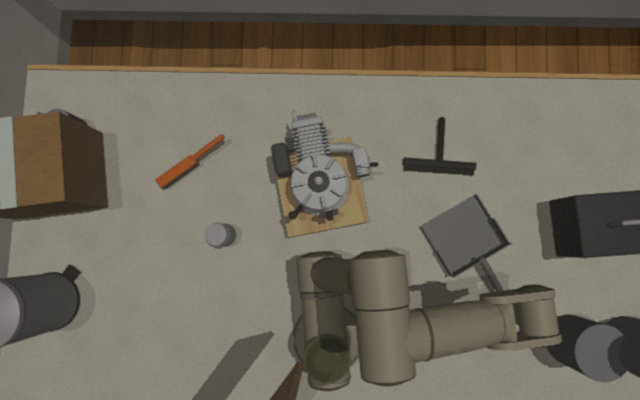

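View pics/b.png

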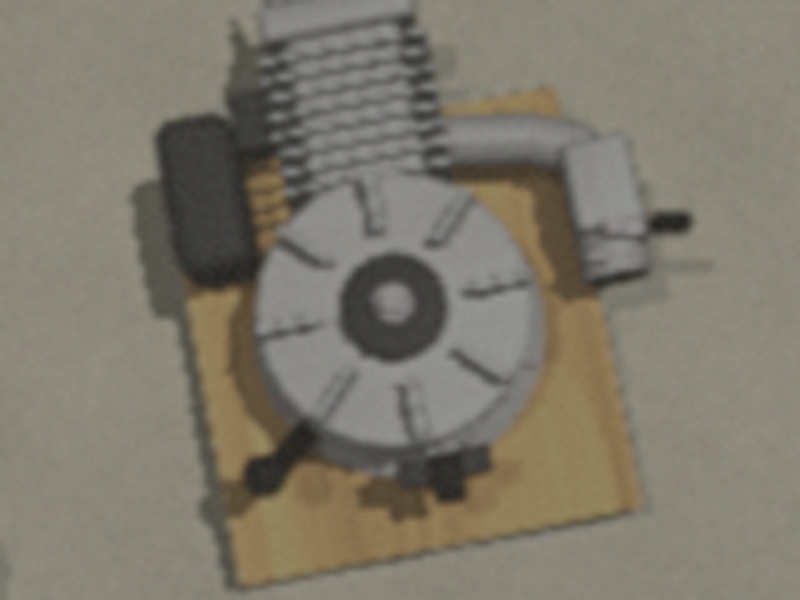

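View pics/c.png

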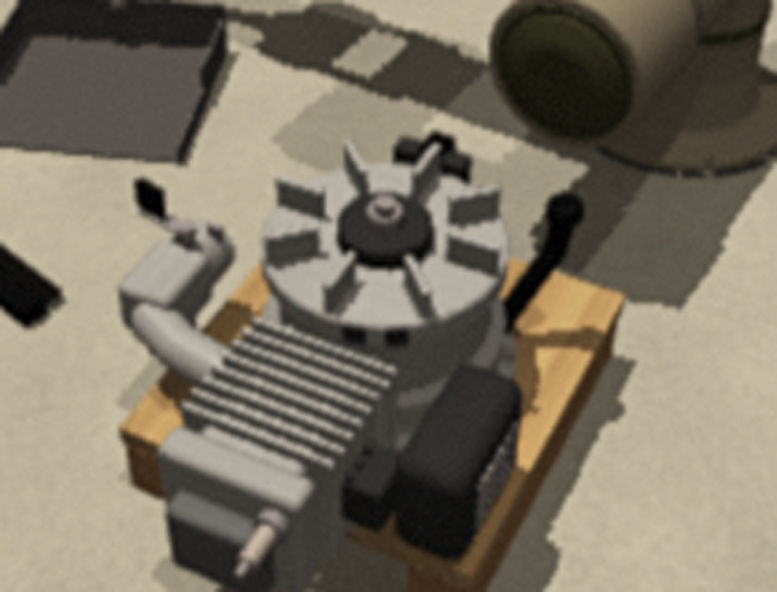

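The top view shows the engine centred near (318,178). The hub nut is at (318.4,180), the choke tab at (374,164) and its pivot near (361,165), and the plywood is yawed about +10°. I'll measure in world coordinates and unwrap the blades.

```bash
cat > h.py <<'E'
from rig import ctrl
import numpy as np,cv2
from scipy.spatial.transform import Rotation as Ro
def unproj(c,uv,z):
    k=ctrl.get_calibration(c);R,t=np.array(k["R"]),np.array(k["t"])
    d=R.T@np.linalg.solve(k["K"],[uv[0],uv[1],1.]);o=-R.T@t
    return o+d*(z-o[2])/d[2]
def proj(c,X):
    k=ctrl.get_calibration(c);p=k["K"]@(np.array(k["R"])@np.asarray(X,float)+k["t"]);return p[:2]/p[2]
E
python3 - <<'E'
from h import *
f=lambda x,y:(240+x/5,120+y/5)
g=lambda x,y:(220+x/3.7,140+y/3.7)
print("nut top cam",unproj("top",f(392,300),222),"scene",unproj("scene",g(385,205),222))
print("tab top",unproj("top",f(671,221),185),"scene tabcentre",unproj("scene",g(150,197),172))
print("pivot top",unproj("top",f(607,226),160),"scene",unproj("scene",g(186,233),160))
a,b,c=[unproj("top",f(*p),18)[:2] for p in((235,585),(637,510),(190,300))]
print("ply",np.degrees(np.arctan2(*(b-a)[[0,1]]*[1,-1])),np.linalg.norm(b-a), np.degrees(np.arctan2(-(c-a)[1],(c-a)[0])))
H=unproj("top",f(392,300),222)[:2]
# rectified image z=213 around hub: +x up, 3px/mm
im=cv2.imread("pics/a_top.png")
s=4;n=800
ims=[]
src=np.float32([proj("top",[H[0]+dx,H[1]+dy,213]) for dx,dy in((100,100),(100,-100),(-100,-100),(-100,100))])
M=cv2.getPerspectiveTransform(src,np.float32([[0,0],[600,0],[600,600],[0,600]]))
r=cv2.warpPerspective(im,M,(600,600),flags=cv2.INTER_CUBIC)
for rr in(48,86): cv2.circle(r,(300,300),int(rr*3),(0,0,255),1)
for i in range(8):
    th=np.radians(10+45*i);d=np.array([-np.sin(th),-np.cos(th)])
    p=[tuple(int(v) for v in 300+3*q*d) for q in(86,100)];cv2.line(r,p[0],p[1],(0,255,0),1)
cv2.imwrite("pics/d.png",r)
E
```

```text
nut top cam [519.74350028  36.95208199 222.        ] scene [524.79338382  43.82910692 222.        ]
tab top [ 579.4642391  -137.69432877  185.        ] scene tabcentre [ 582.8275863  -135.12128195  172.        ]
pivot top [579.91862236 -98.79675273 160.        ] scene [585.49477509 -95.63965038 160.        ]
ply 11.887136121114702 287.72645687298785 -10.875761635302178
```

View pics/d.png

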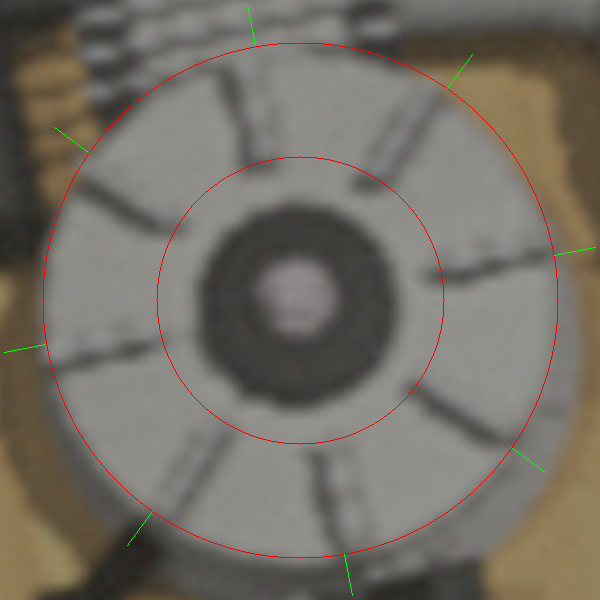

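>>> play_rows:
  motion:
    - [[-6,-16.6,0],[0,0,0]]
    - [[-12.2,-33.2,0],[0,0,0]]
    - [[-12.2,-33.2,0],[0,0,0]]
    - [[-12.2,-33.2,0],[0,0,0]]
    - [[-12.2,-33.2,0],[0,0,0]]
    - [[-12.2,-33.2,0],[0,0,0]]
    - [[-12.2,-33.2,0],[0,0,0]]
    - [[-12.2,-33.2,0],[0,0,0]]
    - [[-12.2,-33.2,0],[0,0,0]]
    - [[-12.2,-33.2,0],[0,0,0]]
    - [[-12.2,-33.2,0],[0,0,0]]
    - [[-12.2,-33.2,0],[0,0,0]]
    - [[-12.2,-33.2,0],[0,0,0]]
    - [[-12.2,-33.2,0],[0,0,0]]
    - [[-12.2,-33.2,0],[0,0,0]]
    - [[-12.2,-33.2,0],[0,0,0]]
    - [[-6,-16.6,0],[0,0,6.4]]
    - [[0,0,0],[0,0,6.4]]
    - [[0,0,0],[0,0,6.3]]
    - [[0,0,0],[0,0,0]]
  fingers: 0
  squeeze: 60

```text
time_s: 2.67
eef_pos: [610.0, -138.0, 231.0]
ee_rot: [-0.0, -0.706, 0.708, 0.0]
force: [-0.5, -0.6, -0.6]
grip_width: 0.003
```

>>> play_rows:
  motion:
    - [[0,0,10],[0,0,0]]
    - [[0,0,20],[0,0,0]]
    - [[0,0,11],[0,0,0]]
    - [[0,0,0],[0,0,0]]

```text
time_s: 3.0
eef_pos: [608.6, -138.1, 187.1]
ee_rot: [0.001, 0.708, -0.707, -0.003]
force: [0.2, 0.7, -0.6]
grip_width: 0.003
```

Run:
```python
from h import *
s=ctrl.capture("scene")[:,:,::-1];t=ctrl.capture("top")[:,:,::-1]
a=cv2.resize(s[160:270,220:330],(440,440),interpolation=cv2.INTER_CUBIC)
b=cv2.resize(t[120:210,310:400],(360,360),interpolation=cv2.INTER_CUBIC)
b=cv2.copyMakeBorder(b,0,80,0,0,0)
cv2.imwrite("pics/e.png",np.hstack([a,b]))
print(proj("scene",[610,-138,190]),ctrl.sense()["eef_pos"])
```

```text
[251.7645454  192.57301613] [ 609.7550089  -138.5216408   190.25067264]
```

View pics/e.png

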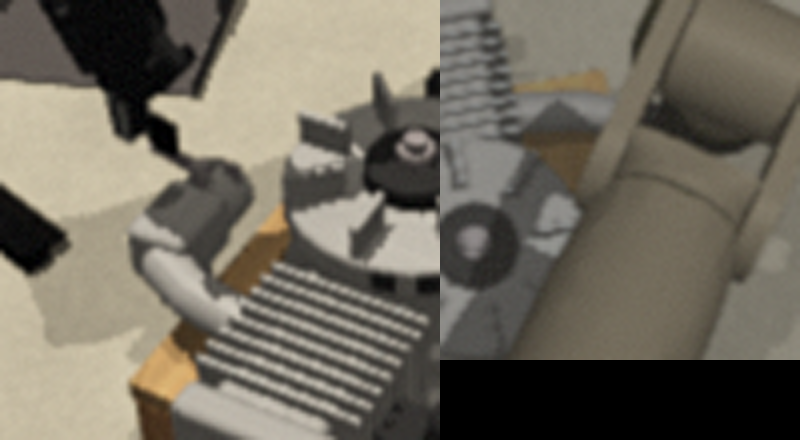

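>>> play_rows:
  motion:
    - [[0,0,8],[0,0,0]]
    - [[0,0,10],[0,0,0]]
    - [[0,0,4],[0,0,0]]
    - [[0,2,0],[0,0,0]]
    - [[0,2,0],[0,0,0]]
    - [[0,1,0],[0,0,0]]
    - [[0,1,0],[0,0,0]]
    - [[0,1,0],[0,0,0]]
    - [[0,1,0],[0,0,0]]
    - [[0,1,0],[0,0,0]]
    - [[0,1,0],[0,0,0]]
    - [[0,1,0],[0,0,0]]
    - [[0,1,0],[0,0,0]]
    - [[0,1,0],[0,0,0]]
    - [[0,1,0],[0,0,0]]

```text
time_s: 4.35
eef_pos: [595.9, -138.6, 168.4]
ee_rot: [0.0, -0.707, 0.707, -0.0]
force: [2.1, -0.5, 0.3]
grip_width: -0.001
```

>>> play_rows:
  motion:
    - [[0.53,1.41,0],[0,0,2]]
    - [[0.53,1.41,0],[0,0,2]]
    - [[0.53,1.41,0],[0,0,2]]
    - [[0.53,1.41,0],[0,0,2]]
    - [[0.53,1.41,0],[0,0,2]]
    - [[0.53,1.41,0],[0,0,2]]
    - [[0.53,1.41,0],[0,0,2]]
    - [[0.53,1.41,0],[0,0,2]]
    - [[0.53,1.41,0],[0,0,2]]
    - [[0.53,1.41,0],[0,0,2]]
    - [[0.53,1.41,0],[0,0,2]]
    - [[0.53,1.41,0],[0,0,2]]
    - [[0.53,1.41,0],[0,0,2]]
    - [[0.53,1.41,0],[0,0,2]]
    - [[0.53,1.41,0],[0,0,2]]
    - [[0.53,1.41,0],[0,0,2]]
    - [[0.53,1.41,0],[0,0,2]]
    - [[0.53,1.41,0],[0,0,2]]
    - [[0.53,1.41,0],[0,0,2]]
    - [[0.53,1.41,0],[0,0,2]]

```text
time_s: 6.02
eef_pos: [566.4, -139.1, 168.5]
ee_rot: [0.0, -0.422, 0.907, -0.0]
force: [2.1, -0.1, 0.1]
grip_width: 0.002
```

>>> play_rows:
  motion:
    - [[0.53,1.41,0],[0,0,2]]
    - [[0.53,1.41,0],[0,0,2]]
    - [[0.53,1.41,0],[0,0,2]]
    - [[0.27,0.7,0],[0,0,1]]
    - [[0.27,0.7,0],[0,0,1]]

```text
time_s: 6.43
eef_pos: [560.8, -136.9, 168.4]
ee_rot: [0.0, -0.358, 0.934, -0.0]
force: [3.1, -0.9, 0.0]
grip_width: -0.001
```

>>> play_rows:
  motion:
    - [[0.27,0.7,0],[0,0,1]]
    - [[0.27,0.7,0],[0,0,1]]
    - [[0.27,0.7,0],[0,0,1]]
    - [[0.27,0.7,0],[0,0,1]]
    - [[0.27,0.7,0],[0,0,1]]
    - [[0.27,0.7,0],[0,0,1]]
    - [[0.27,0.7,0],[0,0,1]]
    - [[0.27,0.7,0],[0,0,1]]

```text
time_s: 7.1
eef_pos: [556.1, -134.4, 168.4]
ee_rot: [0.001, -0.291, 0.957, -0.001]
force: [6.9, -4.7, -1.9]
grip_width: 0.0
```

>>> play_rows:
  motion:
    - [[0.27,0.7,0],[0,0,1]]
    - [[0.27,0.7,0],[0,0,1]]
    - [[0.27,0.7,0],[0,0,1]]

```text
time_s: 7.35
eef_pos: [555.3, -134.3, 168.6]
ee_rot: [0.002, -0.266, 0.964, -0.003]
force: [13.4, -11.4, -5.9]
grip_width: 0.003
```

>>> play_rows:
  motion:
    - [[0,-3,0],[0,0,0]]
    - [[0,-6,0],[0,0,0]]
    - [[0,-6,0],[0,0,0]]
    - [[0,0,-10],[0,0,0]]
    - [[0,0,-25],[0,0,0]]
    - [[0,0,-30],[0,0,0]]
    - [[0,0,0],[0,0,0]]

```text
time_s: 7.93
eef_pos: [563.1, -146.0, 239.6]
ee_rot: [0.003, -0.267, 0.964, -0.003]
force: [1.2, -0.0, 0.3]
grip_width: -0.005
```

Run:
```python
from h import *
s=ctrl.capture("scene")[:,:,::-1];t=ctrl.capture("top")[:,:,::-1]
a=cv2.resize(s[160:260,230:330],(400,400),interpolation=cv2.INTER_CUBIC)
b=cv2.resize(t[120:220,310:410],(400,400),interpolation=cv2.INTER_CUBIC)
cv2.imwrite("pics/f.png",np.hstack([a,b]))
print(ctrl.sense())
```

```text
{'time_s': 8.0333, 'joints': array([-4.55100858e-01,  4.32465672e-01,  1.31931022e+00,  7.98104902e-05,
        1.38787410e+00,  2.14592115e+00]), 'dq': array([-0.00114884,  0.03051552,  0.04690154, -0.00025522, -0.01378   ,
       -0.00032334]), 'tau': array([ 5.47300314e-02, -4.95892489e+01, -2.82715470e+01,  1.92515465e-03,
        1.06460040e-01,  3.58914458e-04]), 'eef_pos': array([ 561.70383612, -145.37529648,  234.58285314]), 'ee_rot': array([ 7.52827543e-04, -2.66999326e-01,  9.63696225e-01, -6.15037516e-04]), 'force': array([-0.25314034,  0.2766836 , -1.11640751]), 'wrist_torque': array([-0.02352274,  0.02334489, -0.01398205]), 'grip_width': 0.002054209495763094}
```

View pics/f.png

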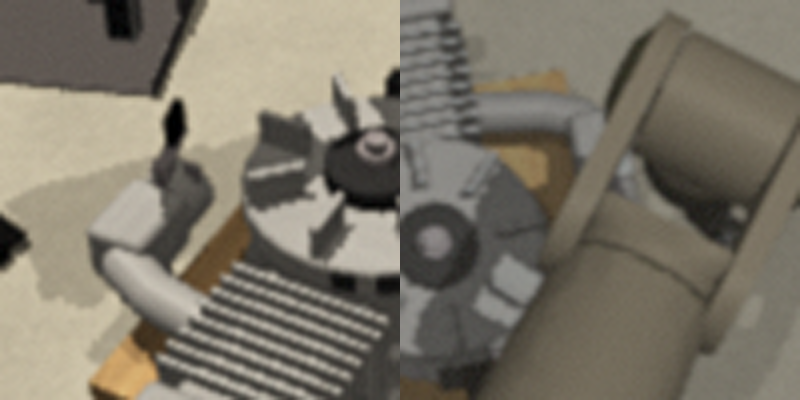

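Run:
```python
from h import *
f=lambda x,y:(240+x/5,120+y/5)
T1=unproj("scene",(274.2,190.5),172);T0=unproj("scene",(260.6,193.3),172)
print(T0,T1,"chord",np.linalg.norm(T1-T0), "angle swung",2*np.degrees(np.arcsin(np.linalg.norm(T1-T0)/72)))
c=np.radians(11.4);P=np.array([582,-98.])
for chk in (0,.15,.3,1.1,1.2,1.3):
    a=c-np.pi/2-chk; X=[P[0]+36*np.cos(a),P[1]+36*np.sin(a),172]
    print(chk,np.round(X,0),np.round(proj("scene",X),1),np.round(proj("top",X),1))
```

```text
[ 582.89373017 -134.81347707  172.        ] [ 550.10909195 -114.55498399  172.        ] chord 38.538799214252464 angle swung 64.7232406339151
0 [ 589. -133.  172.] [259.3 194.6] [372.5 161.9]
0.15 [ 584. -134.  172.] [260.6 193.6] [372.7 163.6]
0.3 [ 578. -134.  172.] [262.  192.6] [372.6 165.2]
1.1 [ 554. -120.  172.] [271.8 190.3] [368.3 172.7]
1.2 [ 552. -117.  172.] [273.1 190.4] [367.3 173.4]
1.3 [ 550. -114.  172.] [274.3 190.5] [366.4 173.9]
```

The choke tab sits at (550,-115), which matches 1.3 rad, so it's closed. Next is the flywheel: I'll straddle the blade pointing along engine x with a loose cage.

>>> play_rows:
  motion:
    - [[-9,11.3,0],[0,0,-3.5]]
    - [[-16.5,23.7,0],[0,0,0]]
    - [[-16.5,23.7,0],[0,0,0]]
    - [[-16.5,23.7,0],[0,0,0]]
    - [[-16.5,23.7,0],[0,0,0]]
    - [[-16.5,23.7,0],[0,0,0]]
    - [[-16.5,23.7,0],[0,0,0]]
    - [[-8,11,0],[0,0,-7]]
    - [[0,0,0],[0,0,-7]]
    - [[0,0,0],[0,0,-7]]
    - [[0,0,0],[0,0,-7]]
    - [[0,0,0],[0,0,-7]]
    - [[0,0,0],[0,0,-7]]
    - [[0,0,0],[0,0,-7]]
    - [[0,0,0],[0,0,-7]]
    - [[0,0,0],[0,0,-7]]
    - [[0,0,0],[0,0,-7]]
    - [[0,0,0],[0,0,-7]]
    - [[0,0,0],[0,0,-7]]
    - [[0,0,0],[0,0,-7]]
  fingers: 20
  squeeze: 120

```text
time_s: 9.7
eef_pos: [564.3, 55.9, 232.2]
ee_rot: [0.0, 0.89, -0.455, -0.001]
force: [0.1, -0.1, -1.2]
grip_width: 0.236
```

>>> play_rows:
  motion:
    - [[0,0,0],[0,0,-7]]
    - [[0,0,0],[0,0,-7]]
    - [[0,0,0],[0,0,-7]]
    - [[0,0,0],[0,0,-7]]
    - [[0,0,0],[0,0,-7]]
    - [[0,0,0],[0,0,-7]]
    - [[0,0,0],[0,0,-7]]
    - [[0,0,0],[0,0,-7]]
    - [[0,0,0],[0,0,-7]]
    - [[0,0,0],[0,0,-7]]
    - [[0,0,0],[0,0,-7]]
    - [[0,0,0],[0,0,-7]]
    - [[0,0,0],[0,0,-7]]
    - [[0,0,0],[0,0,-7]]
    - [[0,0,0],[0,0,-7]]
    - [[0,0,0],[0,0,-7]]
    - [[0,0,0],[0,0,-7]]
    - [[0,0,0],[0,0,-7]]
    - [[0,0,0],[0,0,-7]]
    - [[0,0,0],[0,0,-7]]

```text
time_s: 11.37
eef_pos: [564.3, 55.9, 232.2]
ee_rot: [-0.001, 0.732, 0.681, -0.001]
force: [1.2, 1.3, 0.0]
grip_width: 0.233
```

Run:
```python
from h import *
s=ctrl.sense()
w,x,y,z=s["ee_rot"]
th=np.degrees(Ro.from_quat([x,y,z,w]).as_matrix()[:2,0]@[1,1j]*0+np.angle(Ro.from_quat([x,y,z,w]).as_matrix()[:2,0]@[1,1j]))
r=np.radians(th.real);d=np.array([586.8,54.7])-s["eef_pos"][:2]
print(s["time_s"],s["eef_pos"],"yaw",th,"q6",s["joints"][5],s["force"],s["grip_width"])
print("shift tool",d@[np.cos(r),np.sin(r)],d@[np.sin(r),-np.cos(r)])
```

```text
Traceback (most recent call last):
TypeError: ufunc 'degrees' not supported for the input types, and the inputs could not be safely coerced to any supported types according to the casting rule ''safe''
```

>>> play_rows:
  motion:
    - [[0,0,0],[0,0,-5.6]]
    - [[0,0,0],[0,0,-5.6]]
    - [[0,0,0],[0,0,-5.6]]
    - [[-3,10.8,4],[0,0,0]]
    - [[-3.1,10.9,8],[0,0,0]]
    - [[0,0,2],[0,0,0]]
    - [[0,0,0],[0,0,0]]

```text
time_s: 11.95
eef_pos: [586.7, 54.5, 217.6]
ee_rot: [-0.002, 0.628, 0.779, -0.001]
force: [-0.5, -0.2, 0.3]
grip_width: 0.233
```

Run:
```python
from h import *
s=ctrl.sense(); print(s["eef_pos"],s["ee_rot"],s["joints"][5],s["force"])
i=ctrl.capture("scene")[:,:,::-1];t=ctrl.capture("top")[:,:,::-1]
a=cv2.resize(i[150:270,270:370],(500,600),interpolation=cv2.INTER_CUBIC)
b=cv2.resize(t[130:230,290:340],(300,600),interpolation=cv2.INTER_CUBIC)
cv2.imwrite("pics/g.png",np.hstack([a,b]))
```

```text
[586.66340539  54.51839244 217.63464744] [-0.00151932  0.62754362  0.77857931 -0.00097584] -1.8908355054715589 [-0.45209206 -0.22177775  0.33097628]
```

View pics/g.png

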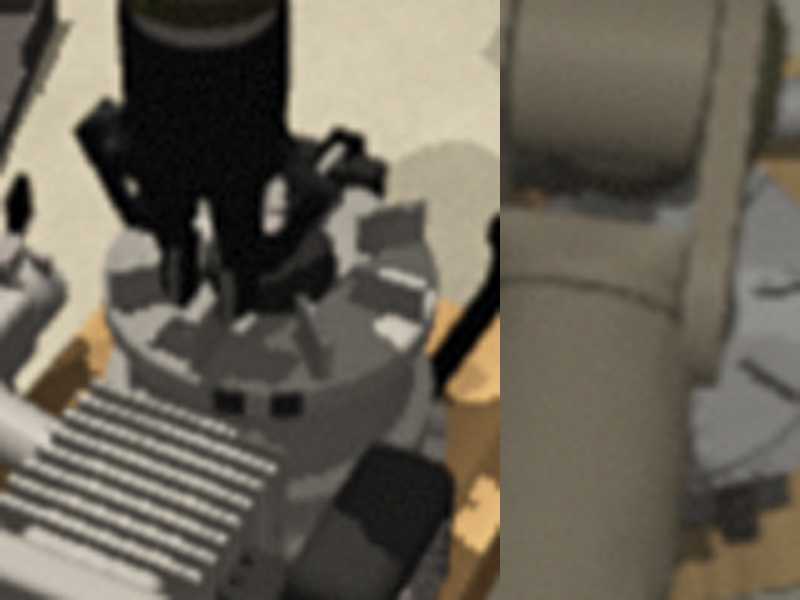

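>>> play_rows:
  motion:
    - [[0,0,2],[0,0,0]]
    - [[0,0,1.5],[0,0,0]]
    - [[0,0,1],[0,0,0]]
    - [[0,0,1],[0,0,0]]
    - [[0,0,1],[0,0,0]]
    - [[0,0,1],[0,0,0]]
    - [[0,0,1],[0,0,0]]
    - [[0,0,0],[0,0,0]]

```text
time_s: 12.72
eef_pos: [587.3, 54.5, 210.6]
ee_rot: [-0.0, 0.628, 0.779, -0.0]
force: [0.2, -0.2, -0.1]
grip_width: 0.23
```

>>> play_rows:
  motion:
    - [[0,0,1.5],[0,0,0]]
    - [[0,0,2],[0,0,0]]
    - [[0,0,2],[0,0,0]]
    - [[0,0,2],[0,0,0]]
    - [[0,0,2],[0,0,0]]
    - [[0,0,2],[0,0,0]]
    - [[0,0,1],[0,0,0]]
    - [[0,0,0],[0,0,0]]

```text
time_s: 13.38
eef_pos: [587.3, 54.5, 198.0]
ee_rot: [-0.0, 0.628, 0.779, -0.0]
force: [0.4, 0.9, 0.6]
grip_width: 0.23
```

>>> play_rows:
  motion:
    - [[-0.6,0,0],[0,0,0.5]]
    - [[-0.84,0,0],[0,0,0.7]]
    - [[-0.84,0,0],[0,0,0.7]]
    - [[-0.84,0,0],[0,0,0.7]]
    - [[-0.84,0,0],[0,0,0.7]]
    - [[-0.84,0,0],[0,0,0.7]]
    - [[-0.84,0,0],[0,0,0.7]]
    - [[-0.84,0,0],[0,0,0.7]]
    - [[-0.84,0,0],[0,0,0.7]]
    - [[-0.84,0,0],[0,0,0.7]]
    - [[-0.84,0,0],[0,0,0.7]]
    - [[-0.84,0,0],[0,0,0.7]]
    - [[-0.84,0,0],[0,0,0.7]]
    - [[-1.2,-0.01,0],[0,0,1]]
    - [[-1.2,-0.01,0],[0,0,1]]
    - [[-1.2,-0.01,0],[0,0,1]]
    - [[-1.2,-0.01,0],[0,0,1]]
    - [[-1.2,-0.01,0],[0,0,1]]
    - [[-1.2,-0.01,0],[0,0,1]]
    - [[-1.2,-0.01,0],[0,0,1]]

```text
time_s: 15.05
eef_pos: [589.0, 35.4, 198.3]
ee_rot: [0.0, 0.73, 0.684, 0.0]
force: [1.6, 1.8, 0.5]
grip_width: 0.235
```

>>> play_rows:
  motion:
    - [[-1.2,-0.01,0],[0,0,1]]
    - [[-1.2,-0.01,0],[0,0,1]]
    - [[-1.2,-0.01,0],[0,0,1]]
    - [[-1.2,-0.01,0],[0,0,1]]
    - [[-1.2,-0.01,0],[0,0,1]]
    - [[-1.2,-0.01,0],[0,0,1]]
    - [[-1.2,-0.01,0],[0,0,1]]
    - [[-1.2,-0.01,0],[0,0,1]]
    - [[-1.2,-0.01,0],[0,0,1]]
    - [[-1.2,-0.01,0],[0,0,1]]
    - [[-1.2,-0.01,0],[0,0,1]]
    - [[-1.2,-0.01,0],[0,0,1]]
    - [[-1.2,-0.01,0],[0,0,1]]
    - [[-1.2,-0.01,0],[0,0,1]]
    - [[-1.2,-0.01,0],[0,0,1]]
    - [[-1.2,-0.01,0],[0,0,1]]
    - [[-1.2,-0.01,0],[0,0,1]]
    - [[-1.2,-0.01,0],[0,0,1]]
    - [[-1.2,-0.01,0],[0,0,1]]
    - [[-1.2,-0.01,0],[0,0,1]]

```text
time_s: 16.72
eef_pos: [583.3, 12.2, 198.3]
ee_rot: [0.0, 0.837, 0.547, 0.0]
force: [3.1, 2.2, -0.9]
grip_width: 0.235
```

>>> play_rows:
  motion:
    - [[-1.2,-0.01,0],[0,0,1]]
    - [[-1.2,-0.01,0],[0,0,1]]
    - [[-1.2,-0.01,0],[0,0,1]]
    - [[-1.2,-0.01,0],[0,0,1]]
    - [[-1.2,-0.01,0],[0,0,1]]
    - [[-1.2,-0.01,0],[0,0,1]]
    - [[-1.2,-0.01,0],[0,0,1]]
    - [[-1.2,-0.01,0],[0,0,1]]
    - [[-1.2,-0.01,0],[0,0,1]]
    - [[-1.2,-0.01,0],[0,0,1]]
    - [[-1.2,-0.01,0],[0,0,1]]
    - [[-1.2,-0.01,0],[0,0,1]]
    - [[-1.2,-0.01,0],[0,0,1]]
    - [[-1.2,-0.01,0],[0,0,1]]
    - [[-1.2,-0.01,0],[0,0,1]]
    - [[-1.2,-0.01,0],[0,0,1]]
    - [[-1.2,-0.01,0],[0,0,1]]
    - [[-1.2,-0.01,0],[0,0,1]]
    - [[-1.2,-0.01,0],[0,0,1]]
    - [[-1.2,-0.01,0],[0,0,1]]

```text
time_s: 18.38
eef_pos: [570.1, -7.7, 198.3]
ee_rot: [0.0, 0.92, 0.393, 0.0]
force: [5.0, 0.7, -0.6]
grip_width: 0.231
```

>>> play_rows:
  motion:
    - [[-1.2,-0.01,0],[0,0,1]]
    - [[-1.2,-0.01,0],[0,0,1]]
    - [[-1.2,-0.01,0],[0,0,1]]
    - [[-1.2,-0.01,0],[0,0,1]]
    - [[-1.2,-0.01,0],[0,0,1]]
    - [[-1.2,-0.01,0],[0,0,1]]
    - [[-1.2,-0.01,0],[0,0,1]]
    - [[-1.2,-0.01,0],[0,0,1]]
    - [[-1.2,-0.01,0],[0,0,1]]
    - [[-1.2,-0.01,0],[0,0,1]]
    - [[-1.2,-0.01,0],[0,0,1]]
    - [[-1.2,-0.01,0],[0,0,1]]
    - [[-1.2,-0.01,0],[0,0,1]]
    - [[-1.2,-0.01,0],[0,0,1]]
    - [[-1.2,-0.01,0],[0,0,1]]
    - [[-1.2,-0.01,0],[0,0,1]]
    - [[-1.2,-0.01,0],[0,0,1]]
    - [[-1.2,-0.01,0],[0,0,1]]
    - [[-1.2,-0.01,0],[0,0,1]]
    - [[-1.2,-0.01,0],[0,0,1]]

```text
time_s: 20.05
eef_pos: [551.0, -21.7, 198.3]
ee_rot: [-0.0, 0.974, 0.227, 0.0]
force: [7.0, 2.0, -0.7]
grip_width: 0.237
```

>>> play_rows:
  motion:
    - [[-1.2,-0.01,0],[0,0,1]]
    - [[-1.2,-0.01,0],[0,0,1]]
    - [[-1.2,-0.01,0],[0,0,1]]
    - [[-1.2,-0.01,0],[0,0,1]]
    - [[-1.2,-0.01,0],[0,0,1]]
    - [[-1.2,-0.01,0],[0,0,1]]
    - [[-1.2,-0.01,0],[0,0,1]]
    - [[-1.2,-0.01,0],[0,0,1]]
    - [[-1.2,-0.01,0],[0,0,1]]
    - [[-1.2,-0.01,0],[0,0,1]]
    - [[-1.2,-0.01,0],[0,0,1]]
    - [[-1.2,-0.01,0],[0,0,1]]
    - [[-1.2,-0.01,0],[0,0,1]]
    - [[-1.2,-0.01,0],[0,0,1]]
    - [[-1.2,-0.01,0],[0,0,1]]
    - [[-1.2,-0.01,0],[0,0,1]]
    - [[-1.2,-0.01,0],[0,0,1]]
    - [[-1.2,-0.01,0],[0,0,1]]
    - [[-1.2,-0.01,0],[0,0,1]]
    - [[-1.2,-0.01,0],[0,0,1]]

```text
time_s: 21.72
eef_pos: [528.5, -28.2, 198.4]
ee_rot: [-0.0, 0.998, 0.055, 0.001]
force: [9.5, 3.0, -2.6]
grip_width: 0.232
```

>>> play_rows:
  motion:
    - [[-1.2,-0.01,0],[0,0,1]]
    - [[-1.2,-0.01,0],[0,0,1]]
    - [[-1.2,-0.01,0],[0,0,1]]
    - [[-1.2,-0.01,0],[0,0,1]]
    - [[-1.2,-0.01,0],[0,0,1]]
    - [[-1.2,-0.01,0],[0,0,1]]
    - [[-1.2,-0.01,0],[0,0,1]]
    - [[-1.2,-0.01,0],[0,0,1]]
    - [[-1.2,-0.01,0],[0,0,1]]
    - [[-1.2,-0.01,0],[0,0,1]]
    - [[-1.2,-0.01,0],[0,0,1]]
    - [[-1.2,-0.01,0],[0,0,1]]
    - [[-1.2,-0.01,0],[0,0,1]]
    - [[-1.2,-0.01,0],[0,0,1]]
    - [[-1.2,-0.01,0],[0,0,1]]
    - [[-1.2,-0.01,0],[0,0,1]]
    - [[-1.2,-0.01,0],[0,0,1]]
    - [[-1.2,-0.01,0],[0,0,1]]
    - [[-1.2,-0.01,0],[0,0,1]]
    - [[-1.2,-0.01,0],[0,0,1]]

```text
time_s: 23.38
eef_pos: [505.2, -26.6, 198.4]
ee_rot: [-0.001, 0.993, -0.119, 0.002]
force: [13.3, 3.7, -4.4]
grip_width: 0.235
```

>>> play_rows:
  motion:
    - [[-1.2,-0.01,0],[0,0,1]]
    - [[-1.2,-0.01,0],[0,0,1]]
    - [[-1.2,-0.01,0],[0,0,1]]
    - [[-1.2,-0.01,0],[0,0,1]]
    - [[-1.2,-0.01,0],[0,0,1]]
    - [[-1.2,-0.01,0],[0,0,1]]
    - [[-1.2,-0.01,0],[0,0,1]]
    - [[-1.2,-0.01,0],[0,0,1]]
    - [[-1.2,-0.01,0],[0,0,1]]
    - [[-1.2,-0.01,0],[0,0,1]]
    - [[-1.2,-0.01,0],[0,0,1]]
    - [[-1.2,-0.01,0],[0,0,1]]
    - [[-1.2,-0.01,0],[0,0,1]]
    - [[-1.2,-0.01,0],[0,0,1]]
    - [[-1.2,-0.01,0],[0,0,1]]
    - [[-1.2,-0.01,0],[0,0,1]]
    - [[-1.2,-0.01,0],[0,0,1]]
    - [[-1.2,-0.01,0],[0,0,1]]
    - [[-1.2,-0.01,0],[0,0,1]]
    - [[-1.2,-0.01,0],[0,0,1]]

```text
time_s: 25.05
eef_pos: [483.8, -17.7, 198.6]
ee_rot: [-0.0, 0.957, -0.29, 0.002]
force: [15.0, 0.7, -5.4]
grip_width: 0.234
```

>>> play_rows:
  motion:
    - [[-1.2,-0.01,0],[0,0,1]]
    - [[-1.2,-0.01,0],[0,0,1]]
    - [[-1.2,-0.01,0],[0,0,1]]
    - [[-1.2,-0.01,0],[0,0,1]]
    - [[-1.2,-0.01,0],[0,0,1]]
    - [[-1.2,-0.01,0],[0,0,1]]
    - [[-1.2,-0.01,0],[0,0,1]]
    - [[-1.2,-0.01,0],[0,0,1]]
    - [[-1.2,-0.01,0],[0,0,1]]
    - [[-1.2,-0.01,0],[0,0,1]]
    - [[-1.2,-0.01,0],[0,0,1]]
    - [[-1.2,-0.01,0],[0,0,1]]

```text
time_s: 26.05
eef_pos: [472.7, -8.9, 198.8]
ee_rot: [-0.0, 0.921, -0.389, 0.003]
force: [12.1, -2.5, -3.7]
grip_width: 0.237
```

>>> play_rows:
  motion:
    - [[-1.2,-0.01,0],[0,0,1]]
    - [[-1.2,-0.01,0],[0,0,1]]
    - [[-1.2,-0.01,0],[0,0,1]]
    - [[-1.2,-0.01,0],[0,0,1]]
    - [[-1.2,-0.01,0],[0,0,1]]
    - [[-1.2,-0.01,0],[0,0,1]]
    - [[-1.2,-0.01,0],[0,0,1]]
    - [[-1.2,-0.01,0],[0,0,1]]
    - [[-1.2,-0.01,0],[0,0,1]]
    - [[-1.2,-0.01,0],[0,0,1]]

```text
time_s: 26.88
eef_pos: [464.8, 0.1, 198.9]
ee_rot: [-0.0, 0.884, -0.467, 0.002]
force: [11.1, -3.2, -1.8]
grip_width: 0.234
```

>>> play_rows:
  motion:
    - [[-1.2,-0.01,0],[0,0,1]]
    - [[-1.2,-0.01,0],[0,0,1]]
    - [[-1.2,-0.01,0],[0,0,1]]
    - [[-1.2,-0.01,0],[0,0,1]]
    - [[-1.2,-0.01,0],[0,0,1]]
    - [[-1.2,-0.01,0],[0,0,1]]
    - [[-1.2,-0.01,0],[0,0,1]]
    - [[-1.2,-0.01,0],[0,0,1]]
    - [[0,0,0],[0,0,0]]

```text
time_s: 27.63
eef_pos: [459.3, 8.5, 198.9]
ee_rot: [0.0, 0.849, -0.528, 0.001]
force: [5.6, -2.3, 0.2]
grip_width: 0.237
```

>>> play_rows:
  motion:
    - [[-0.84,0,0],[0,0,0.7]]
    - [[-0.84,0,0],[0,0,0.7]]
    - [[-0.84,0,0],[0,0,0.7]]
    - [[-0.84,0,0],[0,0,0.7]]
    - [[-0.84,0,0],[0,0,0.7]]
    - [[-0.84,0,0],[0,0,0.7]]

```text
time_s: 28.13
eef_pos: [457.2, 13.0, 198.9]
ee_rot: [0.0, 0.829, -0.559, 0.001]
force: [5.7, -2.5, 1.2]
grip_width: 0.235
```

>>> play_rows:
  motion:
    - [[-0.84,0,0],[0,0,0.7]]
    - [[-0.84,0,0],[0,0,0.7]]
    - [[-0.84,0,0],[0,0,0.7]]
    - [[-0.84,0,0],[0,0,0.7]]

```text
time_s: 28.47
eef_pos: [455.7, 16.2, 198.8]
ee_rot: [0.0, 0.816, -0.579, 0.001]
force: [4.4, -3.4, 2.3]
grip_width: 0.234
```

>>> play_rows:
  motion:
    - [[-0.84,0,0],[0,0,0.7]]
    - [[-0.84,0,0],[0,0,0.7]]
    - [[-0.84,0,0],[0,0,0.7]]
    - [[-0.84,0,0],[0,0,0.7]]

```text
time_s: 28.8
eef_pos: [454.2, 19.9, 198.4]
ee_rot: [0.0, 0.801, -0.598, 0.0]
force: [1.2, -3.2, 2.3]
grip_width: 0.233
```

>>> play_rows:
  motion:
    - [[-0.84,0,0],[0,0,0.7]]
    - [[-0.84,0,0],[0,0,0.7]]
    - [[-0.84,0,0],[0,0,0.7]]

```text
time_s: 29.05
eef_pos: [453.4, 22.7, 198.2]
ee_rot: [0.0, 0.79, -0.613, -0.0]
force: [1.9, -2.4, 1.6]
grip_width: 0.238
```

>>> play_rows:
  motion:
    - [[-0.84,0,0],[0,0,0.7]]
    - [[-0.84,0,0],[0,0,0.7]]

```text
time_s: 29.22
eef_pos: [453.0, 24.4, 198.2]
ee_rot: [0.0, 0.783, -0.623, -0.0]
force: [0.5, -2.0, 1.6]
grip_width: 0.237
```

>>> play_rows:
  motion:
    - [[0.3,0,0],[0,0,0]]
    - [[0.7,0,0],[0,0,0]]
    - [[1,0,0],[0,0,0]]
    - [[1,0,0],[0,0,0]]
    - [[1,0,0],[0,0,0]]
    - [[1,0,0],[0,0,0]]
    - [[1,0,0],[0,0,0]]
    - [[0.8,0,0],[0,0,0]]
    - [[0,0,0],[0,0,0]]
    - [[0,0,0],[0,0,0]]
    - [[0,0,0],[0,0,0]]
    - [[0,0,0],[0,0,0]]

```text
time_s: 30.22
eef_pos: [454.8, 17.6, 198.3]
ee_rot: [-0.0, 0.783, -0.622, -0.0]
force: [-0.1, 0.4, -0.6]
grip_width: 0.233
```

Run:
```python
from h import *
F=[]
for i in range(6):
    t=ctrl.capture("scene" if i%2 else "top");F.append(ctrl.sense()["force"])
    cv2.imwrite(f"pics/k{i}.png",t[:,:,::-1])
print(np.round(F,1),ctrl.sense()["eef_pos"])
for a,b in((1,3),(1,5)):
    x,y=[cv2.imread(f"pics/k{j}.png")[150:260,270:400].astype(int) for j in(a,b)];print(np.abs(x-y).mean(),np.abs(x-y).max())
```

```text
[[-0.5  0.1 -0.2]
 [ 0.  -0.4 -0.3]
 [-0.3 -0.6 -0.6]
 [-1.  -0.3  0.5]
 [ 1.5  0.3 -0.5]
 [-0.1 -0.4  0.1]] [454.76313524  17.61562323 198.29222265]
1.469160839160839 13
1.4915384615384615 24
```

>>> play_rows:
  motion:
    - [[0,0,0],[0,0,0]]
    - [[0,0,0],[0,0,0]]
    - [[0,0,0],[0,0,0]]
    - [[0,0,0],[0,0,0]]
    - [[0,0,0],[0,0,0]]
    - [[0,0,0],[0,0,0]]
    - [[0,0,0],[0,0,0]]
    - [[0,0,0],[0,0,0]]
    - [[0,0,0],[0,0,0]]
    - [[0,0,0],[0,0,0]]
    - [[0,0,0],[0,0,0]]
    - [[0,0,0],[0,0,0]]

```text
time_s: 31.52
eef_pos: [454.8, 17.6, 198.3]
ee_rot: [0.0, 0.783, -0.622, -0.0]
force: [0.5, 0.7, 0.4]
grip_width: 0.233
```

Run:
```python
from h import *
t=ctrl.capture("scene")[:,:,::-1];cv2.imwrite("pics/k7.png",t)
x=cv2.imread("pics/k1.png")[150:260,270:400].astype(int);d=np.abs(x-t[150:260,270:400]);print(d.mean(),d.max(),ctrl.sense()["force"])
cv2.imwrite("pics/m.png",cv2.resize(t[150:260,270:400],(780,660*600//660),interpolation=cv2.INTER_CUBIC))
```

```text
1.4955011655011654 40 [ 0.42616895 -0.21705461 -0.81452968]
```

View pics/m.png

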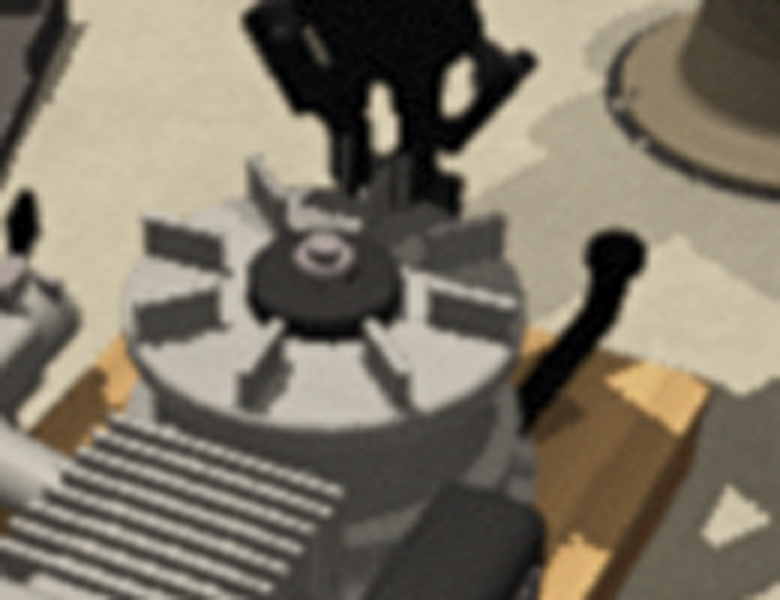

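Run:
```python
from h import *
g=lambda n:cv2.GaussianBlur(cv2.imread(f"pics/k{n}.png")[150:260,270:400].astype(np.float32),(0,0),1).mean(2)
for a,b in((1,3),(1,5),(1,7),(5,7)):
    d=np.abs(g(a)-g(b));i=np.unravel_index(d.argmax(),d.shape);print(a,b,d.mean(),d.max(),i[1]*6,i[0]*5.45)
```

```text
1 3 0.3132762 3.1888628 396 32.7
1 5 0.3247045 8.2721405 264 70.85000000000001
1 7 0.3338275 14.084106 264 70.85000000000001
5 7 0.32651213 11.152912 318 49.050000000000004
```

The wheel hasn't moved in over 1 s and the contact force is about zero. The only image changes are on the gripper itself. Lifting out straight up.

>>> play_rows:
  motion:
    - [[0,0,-1],[0,0,0]]
    - [[0,0,-2],[0,0,0]]
    - [[0,0,-3],[0,0,0]]
    - [[0,0,-4],[0,0,0]]
    - [[0,0,-5],[0,0,0]]
    - [[0,0,-8],[0,0,0]]
    - [[0,0,-12],[0,0,0]]
    - [[0,0,-20],[0,0,0]]
    - [[0,0,-20],[0,0,0]]
    - [[0,0,-10],[0,0,0]]
    - [[0,0,0],[0,0,0]]
    - [[0,0,0],[0,0,0]]

```text
time_s: 32.57
eef_pos: [454.8, 17.6, 283.6]
ee_rot: [-0.0, 0.783, -0.622, 0.0]
force: [0.4, 1.0, -0.8]
grip_width: 0.235
```

Run:
```python
from h import *
t=ctrl.capture("scene")[:,:,::-1];cv2.imwrite("pics/n1.png",t);print(ctrl.sense()["eef_pos"],ctrl.sense()["force"])
```

```text
[454.55213699  17.65060172 282.87111862] [-0.02119803 -0.33340325 -0.35200235]
```

>>> play_rows:
  motion:
    - [[0,0,0],[0,0,0]]
    - [[0,0,0],[0,0,0]]
    - [[0,0,0],[0,0,0]]
    - [[0,0,0],[0,0,0]]
    - [[0,0,0],[0,0,0]]
    - [[0,0,0],[0,0,0]]
    - [[0,0,0],[0,0,0]]
    - [[0,0,0],[0,0,0]]
    - [[0,0,0],[0,0,0]]
    - [[0,0,0],[0,0,0]]
    - [[0,0,0],[0,0,0]]
    - [[0,0,0],[0,0,0]]
    - [[0,0,0],[0,0,0]]
    - [[0,0,0],[0,0,0]]
    - [[0,0,0],[0,0,0]]

```text
time_s: 33.87
eef_pos: [454.8, 17.6, 283.3]
ee_rot: [-0.0, 0.783, -0.622, 0.0]
force: [-0.1, -0.3, -0.1]
grip_width: 0.235
```

Run:
```python
from h import *
t=ctrl.capture("scene")[:,:,::-1];cv2.imwrite("pics/n2.png",t)
g=lambda n:cv2.GaussianBlur(cv2.imread(f"pics/{n}.png")[182:230,285:360].astype(np.float32),(0,0),1).mean(2)
for a,b in(("n1","n2"),("k7","n2")):
    d=np.abs(g(a)-g(b));print(a,b,d.mean(),d.max())
x=cv2.imread("pics/k7.png")[150:260,270:370]
cv2.imwrite("pics/p.png",cv2.resize(np.hstack([x,t[150:260,230:370]]),(800,370),interpolation=cv2.INTER_CUBIC))
```

```text
n1 n2 0.32529208 12.269844
k7 n2 4.6322484 102.512314
```

View pics/p.png

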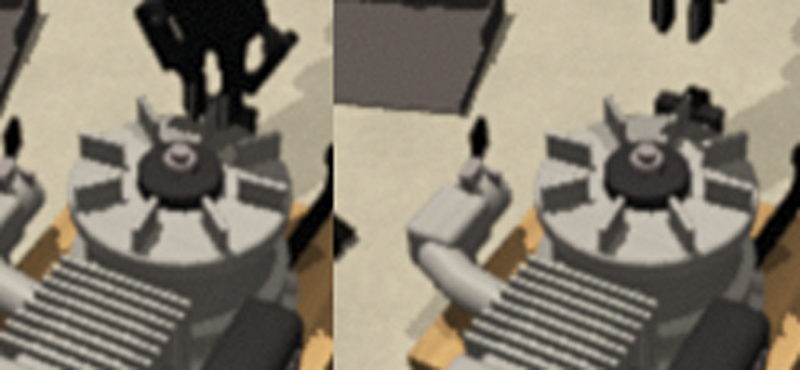

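```bash
python3 -c "
from rig import ctrl
print(ctrl.finish_job())"
```

```text
the job is handed in; nothing more can be done
None
```

The choke is closed and the flywheel is resting near the top of compression with the gripper clear. I handed the job in at about 34 s; it reports no verdict.

- **Choke:** I pushed the tab round to its stop, which showed as a force rise to about 18 N (limit 25 N). The tab then measured (550, -115) mm in the picture, which matches 1.3 rad.
- **Flywheel:** I pushed one blade with the fingers set loosely either side of it, never pinching it.
  - **Force felt:** the tangential force peaked near 12 N at about 2.1 rad and fell to about 2 N at about 3.0 rad, where I stopped. The readings at the end of each move showed at most about 16 N in all, friction included.
  - **Rest check:** after I backed the finger off, the contact force was about zero. The wheel did not move in the pictures for over 1 s inside the open fingers, nor for over 1 s after I lifted clear.
- **Disagreements:** the 12 N peak is below the stated 15 N, probably because the blade touched the finger farther out than 69 mm. The two cameras placed the hub 5–8 mm apart, so I used a position in between. One comparison of the last two pictures had a single larger pixel change, but the average was at noise level.
- **Not measured:** I did not measure the positions of the dustpan, brush, squeegee and jar at the end. I did not knowingly touch any of them.

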